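# Slide a spacer along the jig fence into its corner pocket

### The job

The wooden spacer lying loose on the assembly jig must go into the corner pocket. With the fingertips, push it flat against the long fence near where it lies, then slide it along the fence, keeping it against the fence, into the pocket until it is fully home against both the fence and the end stop, and move the fingers away. Do not pick it up or tip it, and leave the dowel, glue bottle and screwdriver alone.

Things in the scene. Friction and masses are not known exactly. Their poses are not given: they have to be found in the camera images.
- jig: Plywood assembly jig fixed on the bench: board 230 mm (its x) by 380 mm (its y), 18 mm thick, level, turned only about the vertical. Origin: centre of the board's underside; x points away from the robot to the fence, y left along the fence to the end stop, z up. Fence, end stop and keeper are fixed on the board and rigid; they leave a corner pocket 46 mm wide and 50 mm deep, open above and towards -y.
- fence (a point): Middle of the foot of the fence's inner (near) face. The fence is a hardwood bar along the far side of the board, 25 mm high above the board; in the jig's frame its inner face is at x = +80 mm, from y = -180 to +180 mm. Axes as the jig's.
- stop (a point): Middle of the foot of the end stop's inner face. The stop is a bar 25 mm high across the left end of the board; in the jig's frame its inner face is at y = +150 mm, from x = +2 to +80 mm. Axes as the jig's.
- keeper (a point): Middle of the keeper's top. The keeper is a block 20 mm high above the board that closes the near side of the pocket; in the jig's frame x = +2 to +34 mm, y = +100 to +150 mm. Axes as the jig's.
- pocket (a point): Point on the board under the spacer's centre when it is fully home: x = +60, y = +115, z = +18 mm in the jig's frame. Axes as the jig's.
- spacer: Loose dark walnut block 70 mm (its x) by 40 mm (its y) by 20 mm high, about 50 g, two 9 mm holes through it from above. Origin: centre of its underside. It starts flat in the open on the right-hand part of the board, at least 15 mm short of the fence, long side within half a radian of it. Home, its x lies along the jig's y and 20 mm of it stand out of the pocket.
- dowel: Short loose beech dowel standing upright on the near left part of the jig's board, 25 mm across, 40 mm high. Origin: centre of its underside. Leave alone.
- glue: White plastic glue bottle standing on the bench left of the jig, 60 mm across, 150 mm high. Origin: centre of its underside. Leave alone.
- driver: Screwdriver lying on the bench to the right of the jig, 190 mm long. Origin: on its underside; x along it, handle to -x. Leave alone.

How it is judged (in metres and radians):
On the way:
1. the spacer lies flat against the fence (gap under 5 mm, within 0.1 rad) while its centre is still at least 85 mm short of home (x of spacer in the frame of jig above 0.055 m and angle between the x axis of spacer and the y axis of jig, either way round below 0.1 rad and y of spacer in the frame of jig below 0.03 m), for 0.1 s.
At the end, for the whole second after the job is handed in: The spacer rests flat on the board in the pocket, less than 3 mm from the fence and less than 3 mm from the end stop, its long axis within 0.05 rad of the fence, at rest (x of spacer in the frame of jig between 0.057 and 0.0625 m and y of spacer in the frame of jig between 0.112 and 0.1175 m and angle between the x axis of spacer and the y axis of jig, either way round below 0.05 rad and z of spacer in the frame of jig between 0.015 and 0.021 m and angle between spacer's own z axis and vertical below 0.06 rad and linear speed of spacer below 0.01 m/s); the robot touches nothing.
It fails at once if the spacer is lifted more than 6 mm or tipped by more than 0.2 rad (z of spacer in the frame of jig above 0.024 m or angle between spacer's own z axis and vertical above 0.2 rad).
It fails at once if the spacer is off the fence by more than 8 mm on its way along (from 80 mm short of home) (y of spacer in the frame of jig above 0.035 m and x of spacer in the frame of jig below 0.052 m).
It fails at once if the dowel, glue bottle or screwdriver is moved by more than 15 mm (distance of any of dowel, glue, driver from where it was at the start of the episode above 0.015 m).
It also fails if it takes over 50 s, if anything falls off the work surface, if the arm or the gripper's body presses on something with over 40 N, if the wrist force passes 120 N, or if a joint passes its speed limit or range.

### The arm

A 6-joint arm with a two-finger parallel gripper is mounted at the origin on the work surface. World frame = base frame: x ahead of the robot, y to its left, z up, the work surface at z = 0. Lengths are in m, angles in degrees, forces in N, time in s.
With the tool pointing down it reaches from about 0.4 to 0.825 m from the base axis. Payload 7 kg.
Tool frame: the origin (TCP) lies midway between the tips of the shut fingers; the grasp point (between the pads) lies 19 mm behind it; z points along the fingers, y is the direction in which the jaws open and shut (so a half turn about z gives the same grasp; the last joint's range is limited). The gripper opens to 88 mm and grips with 3 to 60 N. Pads are 19 mm wide; open, the fingers measure 130 mm over their backs; the gripper's body (78 mm by 193 mm) begins 47 mm behind the grasp point.
Start: joints at [87.496, 20.546, 0.682, 0, -70.136, -16.507], TCP at [0.22, 0.638, 0.227] pointing down, gripper open.
Joint ranges: [-176.03, 176.03], [-82.01, 121.73], [-58.28, 71.71], [-173.87, 95.51], [-174.79, -0.11], [-173.66, 173.66]. Speed limits (degrees/s): [136.94, 136.94, 172.46, 180, 180, 180].

### API

Orientations are given as [roll, pitch, yaw] about the fixed x, y, z axes, in that order (R = Rz(yaw) Ry(pitch) Rx(roll)).
In Python, from plant import sensors, viewer, r gives the robot as it stands. The module is installed in compiled form; this text tells all that it offers.
- The arm moves only by the shell command python3 -m handwheel 'ROWS' [OPENING] [FORCE]. ROWS is JSON, one flat list of numbers, 6 for each row, row after row: the shift along the world's x, y, z in cm, then the turn, a rotation vector about the world's x, y, z in rad. In form: [tx, ty, tz, wx, wy, wz, tx, ty, tz, wx, wy, wz, ...]. A call has 1 to 8 rows; each row is the pose to reach, as a shift and turn from the pose measured when the call began; what a row does not reach only later rows make up. A row lasts 1/10 s, in which the tool goes at most 50 mm and 8.59 degrees, less where a joint would pass 70% of its speed; a pose out of reach is approached as far as the arm can. A call with a gripper value outside its range is refused whole. OPENING is the closure in counts, from 0 (fully open) to 255 (shut), set as the call begins (- or left out, the last holds). The fingers move at their own pace and stop on an object; FORCE is the grip in N (left out, the last holds). Time passes only in rows, so rows that repeat a pose let the fingers close. It gives the time, the measured TCP pose, the force and the opening at its end, in the units of the state.
- sensors.get_state(): the state, without advancing time (a new reading comes with each control period).
- viewer.capture(name): name is "scene" or "side" or "wrist"; returns a dict with "img" (384x512x3 uint8, red, green, blue), "camera_matrix" (3x3 intrinsics, pixels), "camera_from_world" (4x4, takes a point from world to camera coordinates); the wrist camera has in their place "mount" (4x4, takes a point from camera to tool coordinates, whose origin is the TCP and whose axes are the flange's). Camera axes: x right, y down, z forward; pixel columns grow to the right and rows downward; lengths in m; the calibration is good to about 2 mm. The wrist camera is an equidistant fisheye: a pixel r from the principal point sees the ray r / f radians off the axis. A picture is of the moment at which its call begins: read the wrist's pose just before it. There is no depth.
- r.close_job(): hands the job in, once; it reports no verdict.
The state is a dict: "time_s": time; "joints": joint angles; "qd": joint speeds; "joint_torque": joint torques, N m; "tcp_pos": TCP position; "eef_rot": TCP orientation; "contact_force": force on the tool from outside, world axes, zero at the start; "moment": the same for the moment, N m; "gripper_width": finger opening in m.
Only numpy, scipy, OpenCV 4.12 (cv2) and the standard library are available. Lean on these libraries where they do the work, as an engineer would, in place of code of your own. Each camera call takes 0.05 s, during which the arm holds its last target.

## Working session

There is one attempt and no reset: what is moved stays moved. The work goes in short steps, Python scripts to look and compute and a shell command to move; the robot and the scene stay as the last step left them, time stands still between calls to the robot, and variables do not carry over. Pictures are saved under pics/ and viewed, and the job is handed in when it is done.

```bash
mkdir -p pics; python3 - <<'E'
from plant import sensors, viewer, r
import cv2, numpy as np
s=sensors.get_state()
print({k:np.round(v,3).tolist() for k,v in s.items()})
for n in ["scene","side","wrist"]:
    c=viewer.capture(n)
    cv2.imwrite(f"pics/{n}0.png",c["img"][:,:,::-1])
    np.savez(f"{n}0.npz",**c)
    print(n,{k:np.round(v,3).tolist() for k,v in c.items() if k!="img"})
E
```

```text
{'time_s': 0.0, 'joints': [87.496, 20.59, 0.633, -0.022, -70.135, -16.508], 'qd': [0.011, 0.011, 0.073, 0.057, -0.035, -0.027], 'joint_torque': [-0.001, -58.271, 29.307, 6.998, 0.007, -0.0], 'tcp_pos': [0.22, 0.638, 0.226], 'eef_rot': [179.906, -0.007, -19.019], 'contact_force': [-0.373, -0.504, 0.288], 'moment': [-0.015, -0.025, 0.018], 'gripper_width': 0.088}
scene {'camera_matrix': [[403.107, 0.0, 259.711], [0.0, 403.107, 195.044], [0.0, 0.0, 1.0]], 'camera_from_world': [[0.545, 0.838, -0.021, -0.341], [0.595, -0.404, -0.694, -0.254], [-0.59, 0.366, -0.72, 1.395], [0.0, 0.0, 0.0, 1.0]]}
side {'camera_matrix': [[387.611, 0.0, 253.666], [0.0, 387.611, 193.97], [0.0, 0.0, 1.0]], 'camera_from_world': [[0.978, -0.209, -0.012, -0.514], [-0.143, -0.629, -0.764, 0.16], [0.152, 0.749, -0.645, 0.734], [0.0, 0.0, 0.0, 1.0]]}
wrist {'camera_matrix': [[297.319, 0.0, 257.996], [0.0, 297.319, 189.688], [0.0, 0.0, 1.0]], 'mount': [[-0.0, -0.956, -0.293, 0.08], [1.0, 0.0, -0.001, -0.001], [0.001, -0.293, 0.956, -0.158], [0.0, 0.0, 0.0, 1.0]]}
```

View pics/scene0.png

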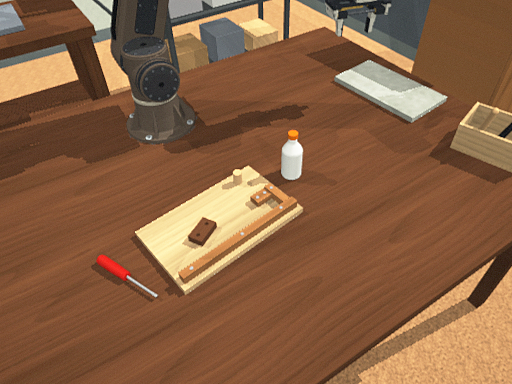

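View pics/side0.png

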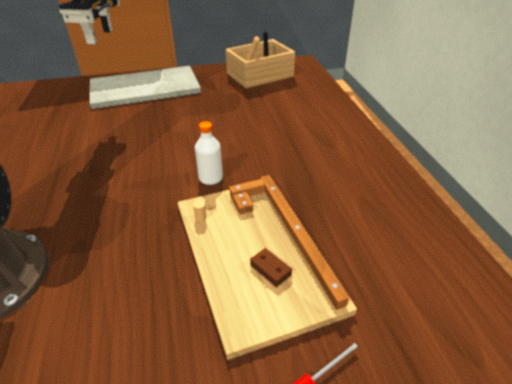

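View pics/wrist0.png

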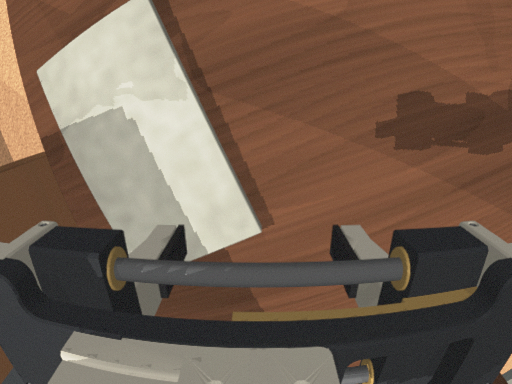

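The scene view shows the jig's board at about (165..300, 170..290), with the spacer at (203,231), the fence running from (185,272) to (290,205) and the pocket near (268,195). In the side view the spacer is at (271,267), the fence runs from (268,185) to (343,297) and the dowel is at (200,212). The wrist camera sees only the bench and a slab. Next I'll look at enlarged crops.

```bash
cat > h.py <<'E'
import numpy as np, cv2
def load(n): return dict(np.load(n+".npz"))
def ray(c,uv):
    K=c["camera_matrix"];T=c["camera_from_world"]
    p=np.atleast_2d(np.array(uv,float))
    d=np.c_[p,np.ones(len(p))]@np.linalg.inv(K).T
    d=d@T[:3,:3]; o=-T[:3,:3].T@T[:3,3]
    return o,d
def plane(c,uv,z):
    o,d=ray(c,uv); return o+d*((z-o[2])/d[:,2])[:,None]
def tri(cs,uvs):
    P=[c["camera_matrix"]@c["camera_from_world"][:3] for c in cs]
    X=cv2.triangulatePoints(P[0],P[1],np.array(uvs[0],float).T,np.array(uvs[1],float).T)
    return (X[:3]/X[3]).T
def proj(c,X):
    X=np.atleast_2d(X);T=c["camera_from_world"]
    q=(X@T[:3,:3].T+T[:3,3])@c["camera_matrix"].T
    return q[:,:2]/q[:,2:]
def dark(c):
    hsv=cv2.cvtColor(c["img"],cv2.COLOR_RGB2HSV)
    return hsv
E
python3 - <<'E'
from h import *
a=load("scene0")["img"][155:305,125:315];cv2.imwrite("pics/sc_crop.png",cv2.resize(a,None,fx=4,fy=4,interpolation=cv2.INTER_CUBIC)[:,:,::-1])
a=load("side0")["img"][170:365,170:365];cv2.imwrite("pics/si_crop.png",cv2.resize(a,None,fx=3,fy=3,interpolation=cv2.INTER_CUBIC)[:,:,::-1])
E
```

```text
(no output)
```

View pics/sc_crop.png

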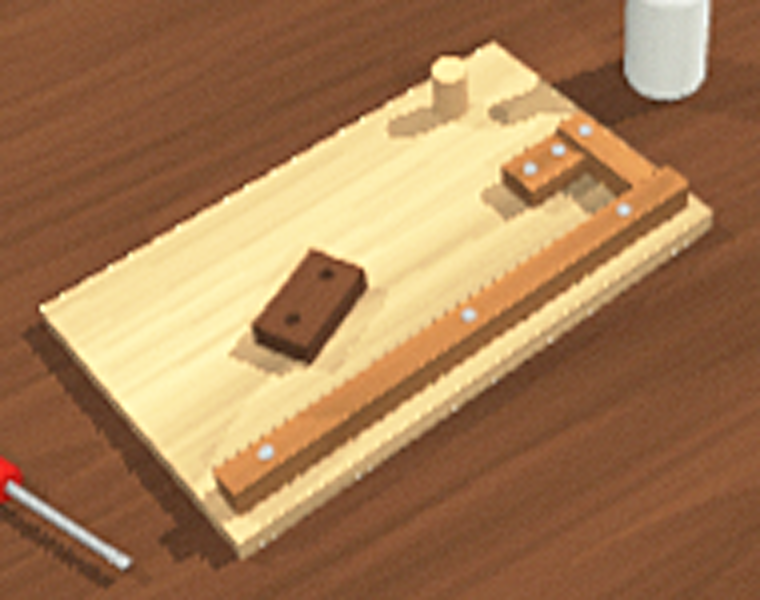

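View pics/si_crop.png

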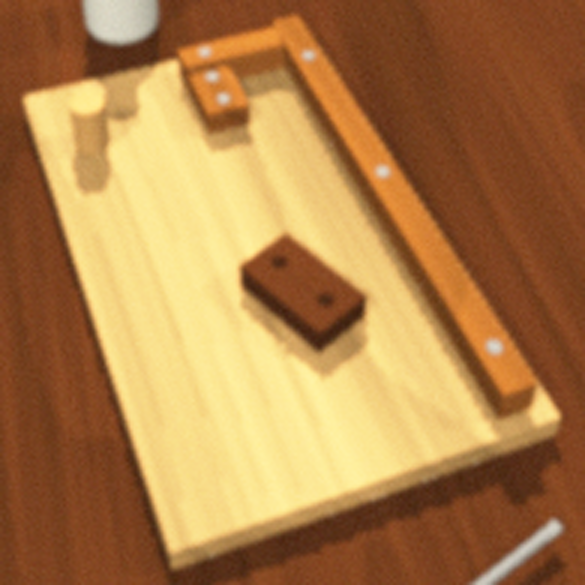

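```bash
python3 - <<'E'
from h import *
A=load("scene0");B=load("side0")
sc=lambda p:(np.array(p,float)+.5)/4-.5+[125,155]
si=lambda p:(np.array(p,float)+.5)/3-.5+[170,170]
n=["nr","nl","fr","fl?","sc1","sc2","sc3","stop","k1","k2","hole1","hole2","spA","spB","spC","dowel"]
S=sc([(40,308),(493,42),(238,544),(712,212),(266,452),(469,315),(624,209),(585,130),(558,149),(530,168),(326,274),(293,319),(314,250),(367,272),(253,325),(449,65)])
I=si([(170,555),(23,98),(561,415),(0,0),(495,346),(382,172),(308,55),(205,51),(213,75),(223,98),(279,262),(325,300),(242,270),(285,236),(320,335),(88,98)])
X=tri([A,B],[S,I])
for k,x,e in zip(n,X,proj(A,X)-S): print(k,np.round(x*1000,1),np.round(e,1))
f=X[6]-X[4]; print("fence dir deg",np.degrees(np.arctan2(f[1],f[0])))
f=X[1]-X[0];print("near edge",np.degrees(np.arctan2(f[1],f[0])),np.linalg.norm(f))
f=X[2]-X[0];print("right edge",np.degrees(np.arctan2(f[1],f[0])),np.linalg.norm(f))
f=X[10]-X[11];print("spacer",np.degrees(np.arctan2(f[1],f[0])),np.linalg.norm(f), (X[10]+X[11])/2)
# board corners from planes
for nm,c,P in(("scene",A,S),("side",B,I)):
    q=plane(c,P,.018)[[0,1,2,3]];print(nm,np.round(q*1000,1).tolist())
    q=plane(c,P,.043)[4:8];print(nm,"screws",np.round(q*1000,1).tolist())
    q=plane(c,P,.038)[8:15];print(nm,"38",np.round(q*1000,1).tolist())
E
```

```text
nr [ 428.3 -255.5   14.8] [-0.   0.1]
nl [376.1 120.6  15.3] [-0.   0.1]
fr [ 656.9 -223.6   16.9] [ 0.1 -0.2]
fl? [ 412.2  321.3 -132.8] [  3.  -26.2]
sc1 [ 627.8 -187.8   42.5] [ 0. -0.]
sc2 [606.4 -38.5  41.1] [ 0. -0.]
sc3 [588.3  90.7  41.7] [-0.   0.1]
stop [514.3 110.3  43. ] [ 0.  -0.1]
k1 [515.8  87.1  38.7] [ 0. -0.]
k2 [518.4  62.6  36.7] [ 0. -0.]
hole1 [523.3 -94.9  35.8] [ 0. -0.]
hole2 [ 543.6 -128.9   35. ] [-0.  0.]
spA [499.6 -92.1  33. ] [-0.2  0.4]
spB [532.8 -70.9  31.2] [ 0. -0.]
spC [ 534.1 -152.1   34.6] [-0.1  0.2]
dowel [423.   57.5  60.3] [-0.   0.2]
fence dir deg 98.06827560523593
near edge 97.90453007740963 0.37973116238724364
right edge 7.954111234719529 0.23083504143360306
spacer 120.88257400042885 0.03963298277421412 [ 0.53343058 -0.11188569  0.03542928]
scene [[431.0, -255.7, 18.0], [378.2, 119.5, 18.0], [657.9, -224.2, 18.0], [606.0, 150.7, 18.0]]
scene screws [[628.2, -188.0, 43.0], [607.8, -39.3, 43.0], [589.1, 90.1, 43.0], [514.5, 110.0, 43.0]]
scene 38 [[515.2, 87.4, 38.0], [519.5, 62.0, 38.0], [525.1, -95.6, 38.0], [545.9, -129.6, 38.0], [502.8, -92.6, 38.0], [538.2, -73.2, 38.0], [536.3, -152.3, 38.0]]
side [[428.3, -257.4, 18.0], [376.5, 116.7, 18.0], [656.3, -223.7, 18.0], [365.4, 244.7, 18.0]]
side screws [[627.6, -188.0, 43.0], [605.7, -40.3, 43.0], [587.9, 88.9, 43.0], [514.2, 110.6, 43.0]]
side 38 [[515.9, 87.9, 38.0], [518.2, 61.2, 38.0], [522.8, -96.6, 38.0], [542.9, -131.3, 38.0], [499.3, -97.8, 38.0], [531.3, -76.6, 38.0], [533.6, -155.4, 38.0]]
```

The two views agree to 1–3 mm:

| Item | Measured |
|---|---|
| Board edges | 380 x 231 mm |
| Board top | z about 15–18 mm |
| Fence top | z about 42–43 mm |
| Jig yaw | 7.95° |
| Jig origin | about (517, -53) mm |
| Spacer centre | (534, -112) mm, long axis at 121° |

That puts the spacer at about (9, -61) mm in the jig frame, turned 23°. I'll now move to the near side of it with the fingers partly closed, turning the tool to the jig's yaw.

```bash
python3 - <<'E'
from h import *
A=load("scene0");B=load("side0")
for c,lo in((A,0),(B,0)):
    h=cv2.cvtColor(c["img"],cv2.COLOR_RGB2HSV)
    m=cv2.inRange(h,(0,180,170),(4,255,255))|cv2.inRange(h,(176,180,150),(180,255,255))
    n,l,s,ce=cv2.connectedComponentsWithStats(m); i=1+s[1:,4].argmax(); print("driver handle",plane(c,ce[i],.012).round(3),s[i,4])
print("glue base",plane(A,(291,178),0).round(3),plane(B,(210,183),0).round(3))
E
python3 -m handwheel '[3,-4.2,0,0,0,0.06, 6,-8.4,0,0,0,0.12, 9,-12.6,0,0,0,0.18, 12,-16.8,0,0,0,0.24, 15,-21,0,0,0,0.30, 18,-25.2,0,0,0,0.36, 21,-29.4,0,0,0,0.42, 23,-33.8,0,0,0,0.47]' 197 30
```

```text
driver handle [[ 0.498 -0.339  0.012]] 357
driver handle [[ 0.535 -0.317  0.012]] 136
glue base [[0.481 0.204 0.   ]] [[0.458 0.192 0.   ]]
time_s: 0.95
tcp_pos: [0.4465, 0.3068, 0.2257]
eef_rot: [179.9, -0.0, 8.1]
contact_force: [0.4, -0.1, -0.2]
gripper_width: 0.0296
```

```bash
python3 -m handwheel '[0.4,-4.9,0,0,0,0, 0.8,-9.8,0,0,0,0, 1.2,-14.7,0,0,0,0, 1.6,-19.6,0,0,0,0, 2,-24.5,0,0,0,0, 2.4,-29.4,0,0,0,0, 2.8,-34.3,0,0,0,0, 3.2,-39.2,0,0,0,0]' 197; python3 -m handwheel '[0.3,-3.5,-3,0,0,0, 0.3,-3.5,-6,0,0,0, 0.3,-3.5,-6,0,0,0, 0.3,-3.5,-6,0,0,0]'
python3 - <<'E'
from plant import sensors, viewer
import cv2, numpy as np
s=sensors.get_state();print(s["tcp_pos"],s["eef_rot"],s["contact_force"],s["joints"])
c=viewer.capture("wrist");cv2.imwrite("pics/w1.png",c["img"][:,:,::-1])
c=viewer.capture("side");cv2.imwrite("pics/s1.png",c["img"][:,:,::-1])
E
```

```text
time_s: 1.75
tcp_pos: [0.4782, -0.0871, 0.226]
eef_rot: [179.9, -0.1, 8.1]
contact_force: [1.6, 0.7, 0.1]
gripper_width: 0.0199
time_s: 2.15
tcp_pos: [0.4811, -0.1222, 0.1663]
eef_rot: [179.9, 0.0, 8.1]
contact_force: [0.2, 1.0, 0.8]
gripper_width: 0.0198
[ 0.48107096 -0.12219064  0.16627302] [1.79905126e+02 2.02401147e-02 8.08556055e+00] [0.23546581 0.95804493 0.82394944] [  8.55874399   6.55158056 -26.44548516   0.11289028 -57.024008
  89.46537112]
```

View pics/w1.png

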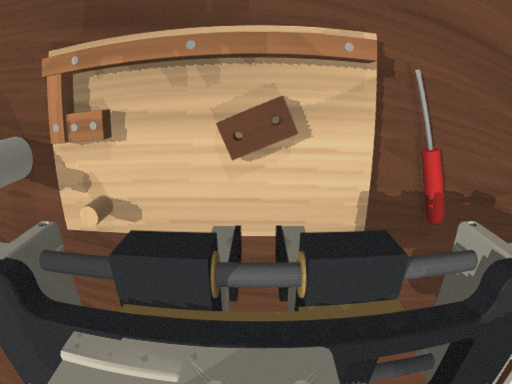

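View pics/s1.png

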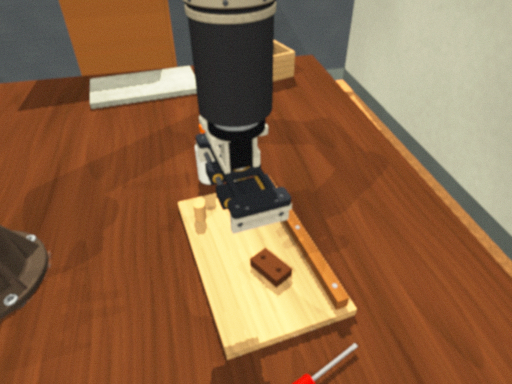

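The wrist view shows the fingers square to the jig. The spacer is centred at (257,128) with holes at (238,135) and (276,120), and fence screws are at (191,45), (349,47) and (75,60). I'll cross-check these rays against the fixed cameras.

```bash
cat >> h.py <<'E'
from scipy.spatial.transform import Rotation as Rn
def wplane(c,s,uv,z):
    K=c["camera_matrix"];p=np.atleast_2d(np.array(uv,float))
    x=(p-K[:2,2])/K[0,0]; r=np.linalg.norm(x,axis=1); 
    d=np.c_[x*(np.sin(r)/r)[:,None],np.cos(r)]
    R=Rn.from_euler("xyz",s["eef_rot"],degrees=True).as_matrix(); M=c["mount"]
    d=d@(R@M[:3,:3]).T; o=R@M[:3,3]+np.array(s["tcp_pos"])
    return o+d*((z-o[2])/d[:,2])[:,None]
O=np.array([.517,-.053]);TH=np.radians(7.95)
def jig(X):
    X=np.atleast_2d(X)[:,:2]-O; c,s=np.cos(TH),np.sin(TH)
    return np.c_[X[:,0]*c+X[:,1]*s,-X[:,0]*s+X[:,1]*c]
def world(x,y):
    c,s=np.cos(TH),np.sin(TH); return O+np.array([x*c-y*s,x*s+y*c])
E
python3 - <<'E'
from h import *
w=load("wrist0"); s=dict(tcp_pos=[.48107,-.12219,.16627],eef_rot=[179.905,.02,8.0856])
print("holes",jig(wplane(w,s,[(238,135),(276,120)],.038))*1e3)
print("screws",jig(wplane(w,s,[(75,60),(191,45),(349,47)],.043))*1e3,"stop,keeper",jig(wplane(w,s,[(56,128)],.043))*1e3,jig(wplane(w,s,[(74,127),(93,126)],.038))*1e3)
print("prev screws",jig([[.5883,.0907],[.6064,-.0385],[.6278,-.1878]])*1e3)
print("corners 38",jig(wplane(w,s,[(217,127),(284,97),(298,129),(231,160)],.038))*1e3)
print("tcp",jig(s["tcp_pos"])*1e3, world(-.045,-.061))
E
```

```text
holes [[  2.08847832 -43.40609653]
 [ 16.73249026 -79.91193925]]
screws [[  91.35650738  130.78544137]
 [  90.75137891    0.53965798]
 [  91.13229991 -149.39708902]] stop,keeper [[ 19.75978905 161.97192149]] [[ 18.43164007 139.13915668]
 [ 17.55429042 113.15580851]]
prev screws [[  90.48973141  132.45749699]
 [  90.5462681     1.99582905]
 [  91.09108055 -148.82907997]]
corners 38 [[  10.13293115  -23.11349899]
 [  39.06813818  -87.3298956 ]
 [   8.32953633 -101.35115759]
 [ -22.61238677  -36.21905692]]
tcp [[-45.15427305 -63.55558689]] [ 0.48086933 -0.11963764]
```

All three cameras agree within 2 mm. The near corner of the spacer is at jig x = -23 mm, which leaves about 13 mm to the pads. Now I'll lower the fingers.

```bash
python3 -m handwheel '[0,0,-4,0,0,0, 0,0,-8,0,0,0, 0,0,-11,0,0,0, 0,0,-13,0,0,0, 0,0,-13.9,0,0,0, 0,0,-13.9,0,0,0]'
python3 - <<'E'
from plant import viewer
import cv2
c=viewer.capture("side");cv2.imwrite("pics/s2.png",cv2.resize(c["img"][150:370,150:370],None,fx=2.5,fy=2.5)[:,:,::-1])
c=viewer.capture("wrist");cv2.imwrite("pics/w2.png",c["img"][:,:,::-1])
E
```

```text
time_s: 2.85
tcp_pos: [0.4827, -0.1208, 0.0287]
eef_rot: [179.9, -0.2, 8.2]
contact_force: [-0.9, 0.9, 0.4]
gripper_width: 0.0203
```

View pics/s2.png

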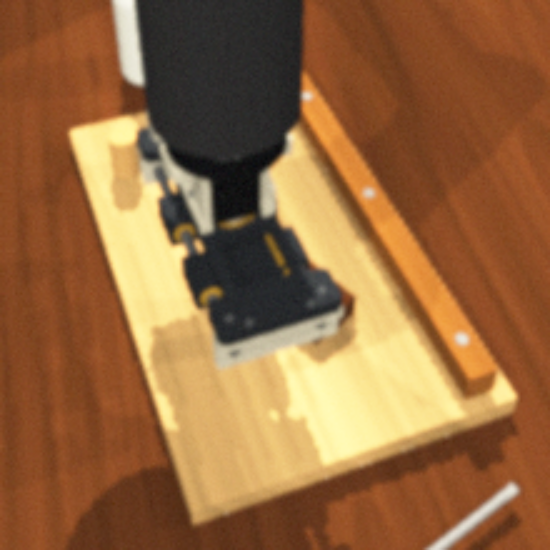

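View pics/w2.png

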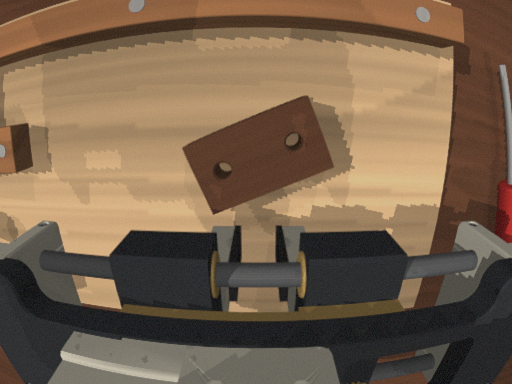

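The spacer at (258,155) is untouched and the fingertips sit just behind it. I'll start the push toward the fence along jig +x, a few mm lower.

```bash
python3 -m handwheel '[0.5,0.07,-0.3,0,0,0, 1.2,0.17,-0.4,0,0,0, 1.9,0.27,-0.4,0,0,0, 2.6,0.36,-0.4,0,0,0, 3.3,0.46,-0.4,0,0,0, 4,0.56,-0.4,0,0,0, 4.6,0.64,-0.4,0,0,0, 5,0.7,-0.4,0,0,0]'
python3 - <<'E'
from plant import viewer,sensors
from h import *
s=sensors.get_state();print(jig(s["tcp_pos"])*1e3,s["contact_force"],s["eef_rot"])
c=viewer.capture("wrist");cv2.imwrite("pics/w3.png",c["img"][:,:,::-1])
E
```

```text
time_s: 3.75
tcp_pos: [0.5341, -0.1139, 0.0258]
eef_rot: [179.9, -0.3, 8.2]
contact_force: [-1.0, -0.7, 0.4]
gripper_width: 0.02
[[  8.52927438 -62.70870499]] [-1.03164559 -0.73495557  0.361913  ] [179.8841865   -0.28253061   8.23560152]
```

View pics/w3.png

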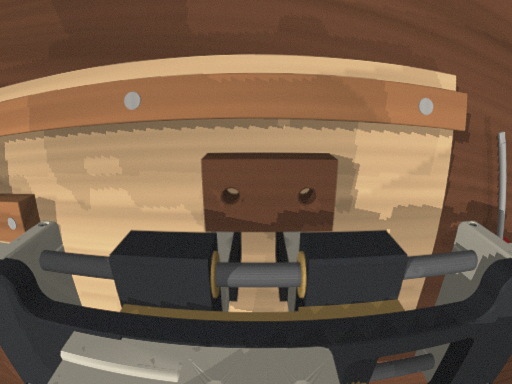

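The spacer is now square to the fence: its far edge is at row 154 and the fence's inner edge at about row 125. I'll measure the gap that's left.

```bash
python3 - <<'E'
from plant import sensors
from h import *
s=sensors.get_state();w=load("wrist0")
print(jig(wplane(w,s,[(205,154),(333,154),(205,231),(333,231),(231,195),(307,195)],.038))*1e3)
E
```

```text
[[  62.73787726  -34.92015053]
 [  63.2490737   -99.80501941]
 [  20.39452605  -32.87703968]
 [  20.43515941 -103.28881816]
 [  41.15212192  -47.72531425]
 [  41.31637426  -87.29262927]]
```

```bash
python3 -m handwheel '[0.5,0.07,0,0,0,0, 1,0.14,0,0,0,0, 1.4,0.2,0,0,0,0, 1.7,0.24,0,0,0,0, 1.7,0.24,0,0,0,0, 1.8,0.25,0,0,0,0, 1.9,0.27,0,0,0,0, 1.9,0.27,0,0,0,0]'
python3 - <<'E'
from plant import viewer,sensors
from h import *
s=sensors.get_state();print(jig(s["tcp_pos"])*1e3,s["contact_force"],s["eef_rot"])
c=viewer.capture("wrist");cv2.imwrite("pics/w4.png",c["img"][:,:,::-1])
E
```

```text
time_s: 4.6
tcp_pos: [0.5537, -0.1112, 0.0259]
eef_rot: [179.9, -0.3, 8.2]
contact_force: [0.5, 0.1, 0.1]
gripper_width: 0.0196
[[ 28.28095509 -62.69214216]] [0.51761965 0.08526205 0.07127165] [179.87565542  -0.31417611   8.24701837]
```

View pics/w4.png

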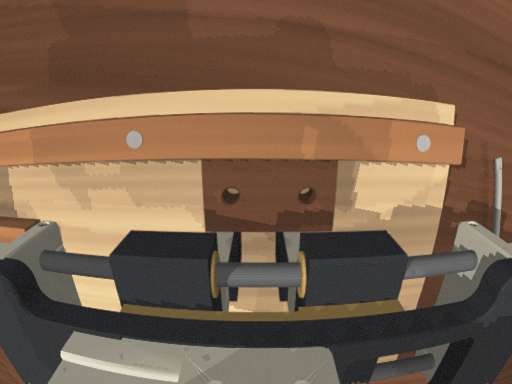

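The spacer's far edge has reached the fence line at row 160, but there's no reaction force yet. I'll press on in small steps until the force rises.

```bash
python3 -m handwheel '[0.1,0.01,0,0,0,0, 0.1,0.01,0,0,0,0]';python3 -m handwheel '[0.1,0.01,0,0,0,0, 0.1,0.01,0,0,0,0]'; python3 -m handwheel '[0.1,0.01,0,0,0,0, 0.1,0.01,0,0,0,0]'
```

```text
time_s: 4.85
tcp_pos: [0.5543, -0.1111, 0.0258]
eef_rot: [179.9, -0.3, 8.2]
contact_force: [-1.5, -0.0, 0.6]
gripper_width: 0.0201
time_s: 5.05
tcp_pos: [0.5543, -0.1111, 0.0256]
eef_rot: [179.9, -0.2, 8.2]
contact_force: [-4.2, 0.4, 2.5]
gripper_width: 0.0202
time_s: 5.25
tcp_pos: [0.5544, -0.1112, 0.0254]
eef_rot: [179.9, -0.1, 8.2]
contact_force: [-4.4, 0.4, 4.0]
gripper_width: 0.0201
```

The spacer is seated on the fence, with a steady 4 N reaction. Next I back off, rise, shut the fingers, turn 90° and go behind the spacer's right end.

```bash
python3 -m handwheel '[-1,-0.14,0,0,0,0, -2,-0.28,0,0,0,0, -2,-0.28,3,0,0,0, -2,-0.28,7,0,0,0, -2,-0.28,10,0,0,0, -2,-0.28,10,0,0,0]' 255
python3 - <<'E'
from plant import viewer,sensors
from h import *
s=sensors.get_state();print(jig(s["tcp_pos"])*1e3,s["contact_force"],s["joints"].round(1))
print((world(.054,-.131)-s["tcp_pos"][:2])*100, "turn",np.radians(-82.05-s["eef_rot"][2]))
c=viewer.capture("wrist");cv2.imwrite("pics/w5.png",c["img"][:,:,::-1])
E
```

```text
time_s: 5.85
tcp_pos: [0.5371, -0.114, 0.1302]
eef_rot: [179.8, -0.6, 8.3]
contact_force: [0.9, -0.1, 0.4]
gripper_width: 0.0
[[ 11.4588619 -63.1779504]] [ 0.85076951 -0.09376675  0.41196369] [  8.6  13.2 -23.4   0.2 -52.8  89.5]
[ 5.15126728 -6.12864046] turn -1.5760472187277383
```

View pics/w5.png

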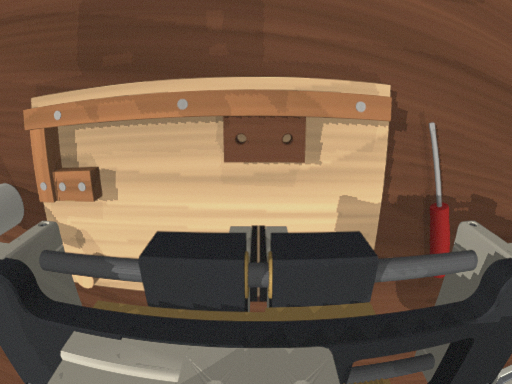

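The spacer lies flat on the fence, with its right edge at column 305. Now I turn and shift.

```bash
python3 - <<'E'
from plant import sensors
from h import *
s=sensors.get_state();w=load("wrist0")
print(jig(wplane(w,s,[(224,161),(305,162),(241,139),(288,139)],.038))*1e3)
E
python3 -m handwheel '[0.7,-0.8,0,0,0,-0.14, 1.4,-1.6,0,0,0,-0.28, 2.1,-2.4,0,0,0,-0.42, 2.8,-3.2,0,0,0,-0.56, 3.4,-4,0,0,0,-0.7, 4,-4.8,0,0,0,-0.84, 4.6,-5.5,0,0,0,-0.98, 5.1,-6.1,0,0,0,-1.12]'
python3 - <<'E'
from plant import sensors
from h import *
s=sensors.get_state();print(jig(s["tcp_pos"])*1e3,s["eef_rot"],np.radians(-82.05-s["eef_rot"][2]),(world(.054,-.131)-s["tcp_pos"][:2])*100)
E
```

```text
[[  40.05698258  -32.94685951]
 [  39.57663674 -102.3425558 ]
 [  58.91900091  -47.64567938]
 [  59.18943994  -87.13099724]]
time_s: 6.7
tcp_pos: [0.5861, -0.1752, 0.1265]
eef_rot: [179.8, -0.4, -56.3]
contact_force: [-0.2, -0.2, -0.4]
gripper_width: 0.0003
[[  51.52172861 -130.53755032]] [179.82571877  -0.35725642 -56.30384163] -0.44935523323142657 [ 0.2518414  -0.01152382]
```

```bash
python3 -m handwheel '[0.1,0,0,0,0,-0.14, 0.2,0,0,0,0,-0.28, 0.25,0,0,0,0,-0.42, 0.25,0,0,0,0,-0.45, 0.25,0,0,0,0,-0.45]'
python3 - <<'E'
from plant import sensors,viewer
from h import *
s=sensors.get_state();print(jig(s["tcp_pos"])*1e3,s["tcp_pos"][2],s["eef_rot"],(world(.054,-.131)-s["tcp_pos"][:2])*100)
c=viewer.capture("wrist");cv2.imwrite("pics/w6.png",c["img"][:,:,::-1])
E
```

```text
time_s: 7.2
tcp_pos: [0.5881, -0.1751, 0.1257]
eef_rot: [179.8, -0.3, -82.0]
contact_force: [-0.5, -1.0, -0.1]
gripper_width: 0.0002
[[  53.48096593 -130.76125134]] 0.12567370814781814 [179.77441265  -0.34471069 -81.95363171] [ 0.05470668 -0.01646671]
```

View pics/w6.png

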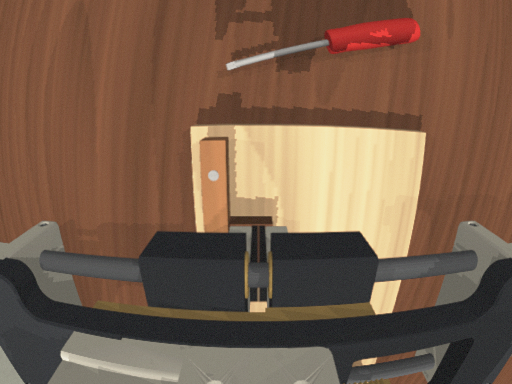

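```bash
python3 - <<'E'
from plant import sensors
from h import *
s=sensors.get_state();w=load("wrist0")
print(jig(wplane(w,s,[(232,217),(271,217)],.038))*1e3, jig(wplane(w,s,[(228,217)],.043))*1e3)
E
python3 -m handwheel '[0.05,0,-4,0,0,0, 0.05,0,-7,0,0,0, 0.05,0,-9,0,0,0, 0.05,0,-10.1,0,0,0, 0.05,0,-10.1,0,0,0]'
python3 - <<'E'
from plant import sensors,viewer
from h import *
s=sensors.get_state();print(jig(s["tcp_pos"])*1e3)
c=viewer.capture("wrist");cv2.imwrite("pics/w7.png",c["img"][:,:,::-1])
c=viewer.capture("side");cv2.imwrite("pics/s7.png",cv2.resize(c["img"][150:370,150:370],None,fx=2.5,fy=2.5)[:,:,::-1])
E
```

```text
[[  77.39904408 -110.25586334]
 [  42.52515917 -110.35111642]] [[  80.47404242 -112.24847676]]
time_s: 7.75
tcp_pos: [0.5877, -0.1751, 0.0234]
eef_rot: [179.6, -0.3, -81.8]
contact_force: [0.5, -0.0, 0.4]
gripper_width: 0.0003
[[  53.11032408 -130.66913264]]
```

View pics/w7.png

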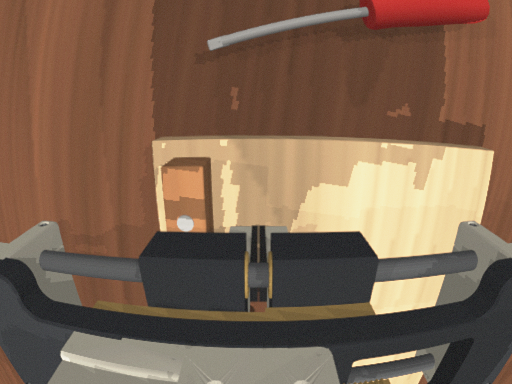

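View pics/s7.png

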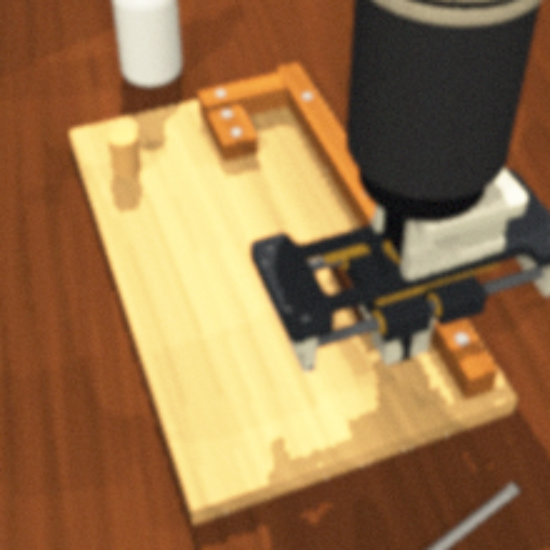

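The fingers are down behind the spacer's right end, clear of the fence. In the side crop the tips are at about (400,350), and there's no contact force. I'll slide along jig +y, with a slight drift toward the fence.

```bash
python3 -m handwheel '[-0.07,0.6,0,0,0,0, -0.16,1.3,0,0,0,0, -0.23,2,0,0,0,0, -0.33,2.7,0,0,0,0, -0.43,3.5,0,0,0,0, -0.53,4.3,0,0,0,0, -0.63,5.1,0,0,0,0, -0.7,5.7,0,0,0,0]'
python3 - <<'E'
from plant import sensors,viewer
from h import *
s=sensors.get_state();print(jig(s["tcp_pos"])*1e3,s["contact_force"],s["eef_rot"])
for n in("scene","side"):
    c=viewer.capture(n);X=np.r_[world(.06,-.03),.038];u,v=proj(c,X)[0].astype(int)
    cv2.imwrite(f"pics/{n}8.png",cv2.resize(c["img"][max(0,v-60):v+60,max(0,u-80):u+80],None,fx=4,fy=4,interpolation=2)[:,:,::-1])
E
```

```text
time_s: 8.65
tcp_pos: [0.5821, -0.1174, 0.0256]
eef_rot: [179.8, -0.4, -81.8]
contact_force: [0.6, -0.0, 0.4]
gripper_width: 0.0001
[[ 55.61202072 -72.75863159]] [ 0.60746464 -0.00983642  0.39227682] [179.82645315  -0.36929331 -81.80876376]
```

View pics/scene8.png

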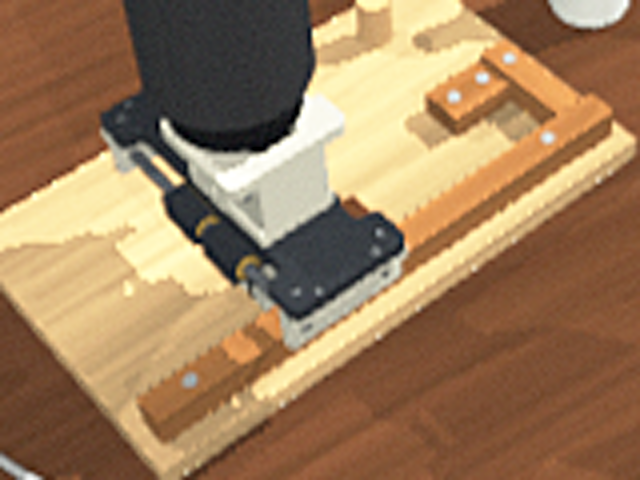

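View pics/side8.png

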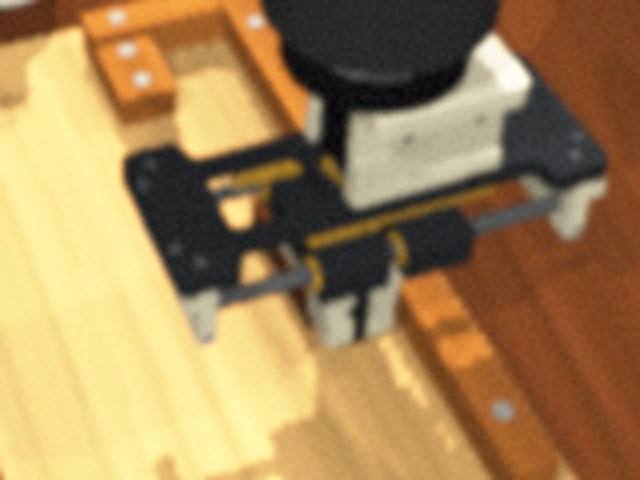

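```bash
python3 - <<'E'
from h import *
c=load("scene0");X=np.r_[world(.06,-.03),.038];u,v=proj(c,X)[0].astype(int)
o=np.array([max(0,u-80),max(0,v-60)])
for p in [(.04,.008),(.04,-.002),(.03,.008),(.08,.008)]:
    print(p,(proj(c,np.r_[world(*p),.038])[0]-o+.5)*4-.5)
E
```

```text
(0.04, 0.008) [350.45914539 194.56476672]
(0.04, -0.002) [338.04750813 202.64454235]
(0.03, 0.008) [340.79527296 185.67334849]
(0.08, 0.008) [390.14222594 231.07589294]
```

```bash
python3 - <<'E'
import cv2
a=cv2.imread("pics/scene8.png")[150:300,280:480];cv2.imwrite("pics/scene8b.png",cv2.resize(a,None,fx=4,fy=4,interpolation=2))
E
```

```text
(no output)
```

View pics/scene8b.png

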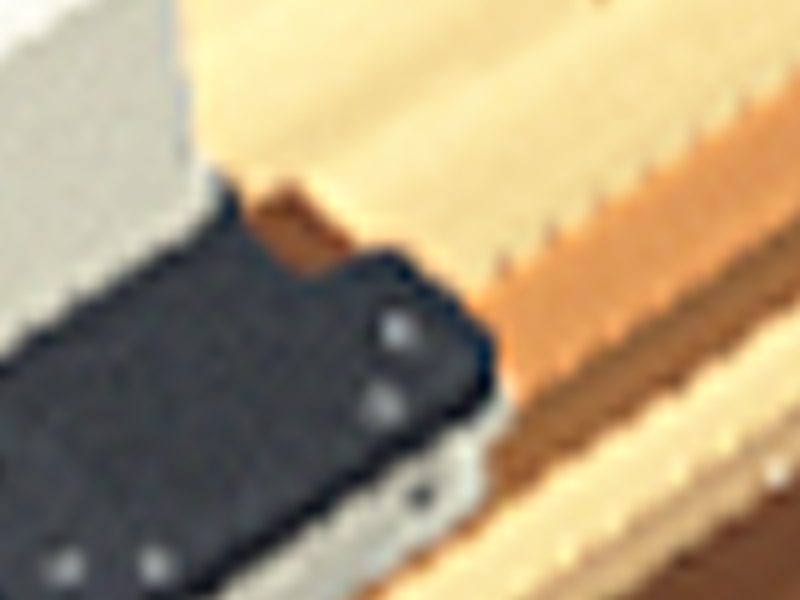

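The spacer's near-left top corner shows at (352,196) in the scene crop, against a predicted (350,195), so it's travelling flat on the fence. I'll carry on straight along.

```bash
python3 -m handwheel '[-0.1,0.6,0,0,0,0, -0.19,1.3,0,0,0,0, -0.29,2,0,0,0,0, -0.39,2.7,0,0,0,0, -0.5,3.5,0,0,0,0, -0.61,4.3,0,0,0,0, -0.72,5.1,0,0,0,0, -0.8,5.7,0,0,0,0]'
python3 - <<'E'
from plant import sensors,viewer
from h import *
s=sensors.get_state();j=jig(s["tcp_pos"])[0];print(j*1e3,s["contact_force"],s["eef_rot"])
e=j[1]+.011+.07;print("expected left end",e)
c=viewer.capture("scene");q=proj(c,np.r_[world(.04,e),.038])[0];u,v=q.astype(int)-[40,30]
cv2.imwrite(f"pics/scene9.png",cv2.resize(c["img"][v:v+60,u:u+80],None,fx=9,fy=9,interpolation=2)[:,:,::-1]); print((q-[u,v]+.5)*9-.5)
E
```

```text
time_s: 9.55
tcp_pos: [0.5741, -0.0595, 0.0256]
eef_rot: [179.8, -0.4, -81.8]
contact_force: [-0.0, 0.3, -0.8]
gripper_width: 0.0009
[ 55.66246109 -14.31677271] [-0.0407885   0.34121622 -0.75631148] [179.829016    -0.36419037 -81.75660311]
expected left end 0.06668322729386733
[372.28602973 280.80599499]
```

View pics/scene9.png

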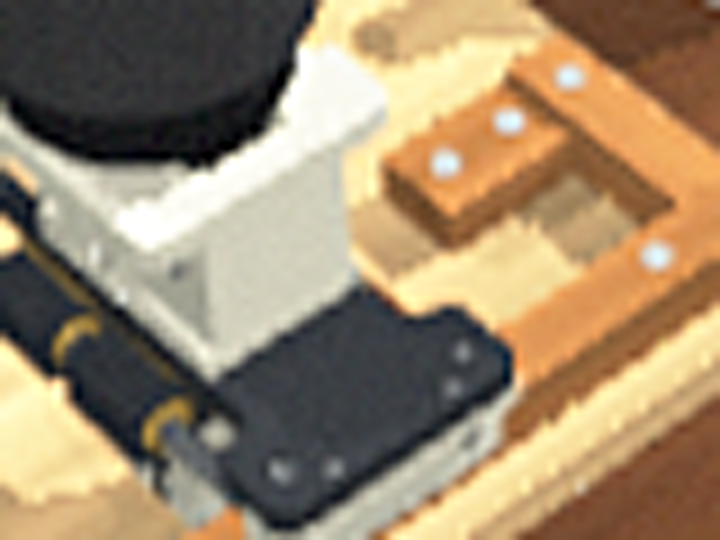

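```bash
python3 - <<'E'
from plant import sensors,viewer
from h import *
c=viewer.capture("side");q=proj(c,np.r_[world(.04,.0667),.038])[0];u,v=q.astype(int)-[40,30]
cv2.imwrite(f"pics/side9.png",cv2.resize(c["img"][v:v+60,u:u+80],None,fx=9,fy=9,interpolation=2)[:,:,::-1]); print((q-[u,v]+.5)*9-.5)
print((proj(c,np.c_[[np.r_[world(.08,.0667),.038],np.r_[world(.04,-.0033),.038],np.r_[world(.04,.0667),.018],np.r_[world(.04,.03),.018]]])-[u,v])*9)
E
```

```text
[369.95367885 278.24787897]
[[525.57517421 232.92682524]
 [481.19779976 480.70498691]
 [365.82264393 336.53136836]
 [423.42818028 441.81506429]]
```

View pics/side9.png

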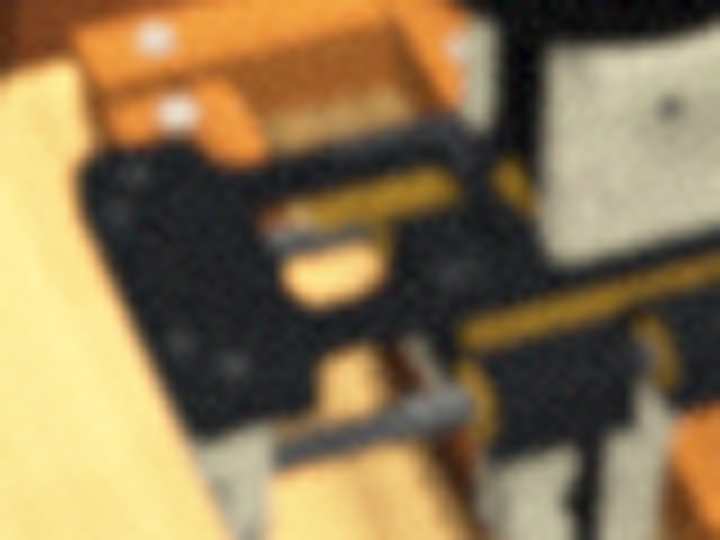

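The visible edge of the spacer in the side crop, at about (390,389), matches the prediction of (395,389), so it's still on the fence. Next I push into the pocket mouth.

```bash
python3 -m handwheel '[-0.09,0.6,0,0,0,0, -0.18,1.3,0,0,0,0, -0.28,2,0,0,0,0, -0.38,2.7,0,0,0,0, -0.48,3.4,0,0,0,0, -0.58,4.1,0,0,0,0, -0.68,4.8,0,0,0,0, -0.72,5.2,0,0,0,0]'
python3 - <<'E'
from plant import sensors,viewer
from h import *
s=sensors.get_state();j=jig(s["tcp_pos"])[0];print(j*1e3,s["contact_force"],s["eef_rot"])
e=j[1]+.011+.07;print("expected left end",e)
for n in("scene","side"):
    c=viewer.capture(n);q=proj(c,np.r_[world(.04,.11),.038])[0];u,v=q.astype(int)-[40,30]
    cv2.imwrite(f"pics/{n}10.png",cv2.resize(c["img"][v:v+60,u:u+80],None,fx=9,fy=9,interpolation=2)[:,:,::-1])
    print((proj(c,np.c_[[np.r_[world(.04,e),.038],np.r_[world(.08,e),.038]]])-[u,v])*9)
E
```

```text
time_s: 10.45
tcp_pos: [0.5669, -0.0067, 0.0257]
eef_rot: [179.8, -0.4, -81.7]
contact_force: [-0.3, -0.3, 0.0]
gripper_width: 0.0003
[55.8157493  38.93279327] [-0.32082553 -0.26495952  0.04761847] [179.83423851  -0.36211018 -81.6975425 ]
expected left end 0.11993279326653605
[[389.00650576 259.15218676]
 [480.09861612 333.51276465]]
[[350.52446011 250.74379467]
 [503.9184117  212.94705242]]
```

View pics/scene10.png

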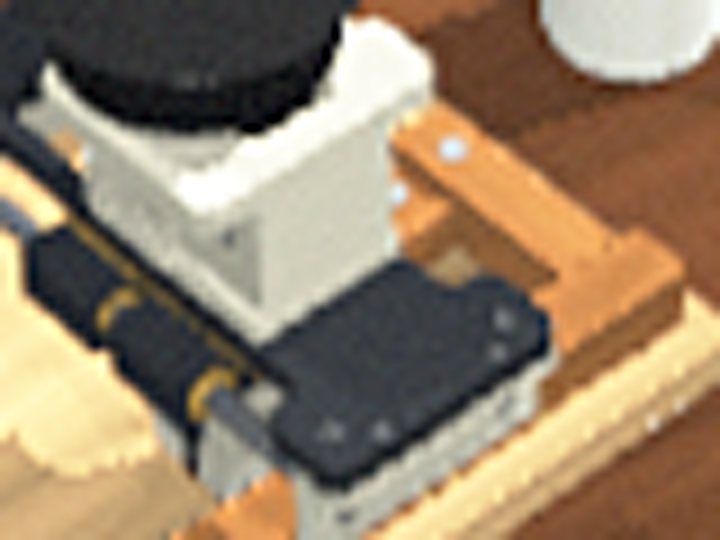

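View pics/side10.png

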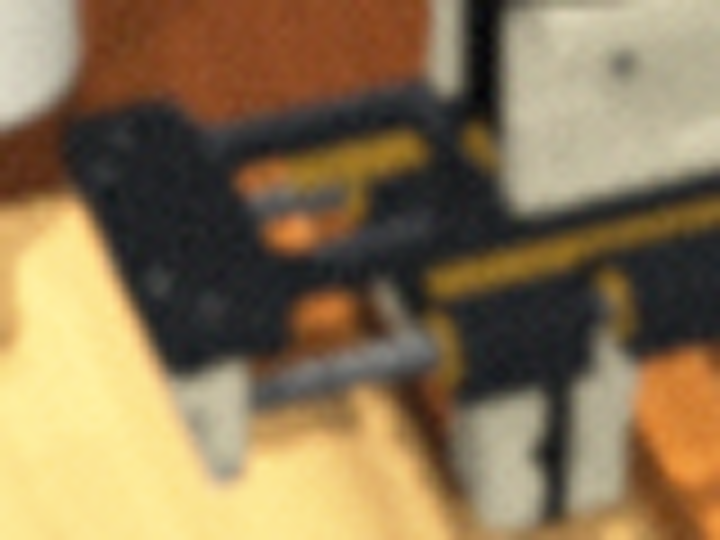

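The spacer has entered the pocket between keeper and fence. The side crop shows its dark side at about (430,420), and there's no jamming force. About 30 mm remain.

```bash
python3 -m handwheel '[-0.07,0.5,0,0,0,0, -0.14,1,0,0,0,0, -0.21,1.5,0,0,0,0, -0.28,2,0,0,0,0, -0.34,2.4,0,0,0,0, -0.39,2.7,0,0,0,0, -0.39,2.75,0,0,0,0, -0.39,2.75,0,0,0,0]'
python3 -m handwheel '[-0.02,0.1,0,0,0,0, -0.02,0.1,0,0,0,0]'; python3 -m handwheel '[-0.02,0.1,0,0,0,0, -0.02,0.1,0,0,0,0]'
python3 - <<'E'
from plant import sensors
from h import *
s=sensors.get_state();print(jig(s["tcp_pos"])*1e3,s["contact_force"],s["eef_rot"])
E
```

```text
time_s: 11.35
tcp_pos: [0.5632, 0.0208, 0.0257]
eef_rot: [179.8, -0.4, -81.7]
contact_force: [-0.2, -0.4, 0.2]
gripper_width: 0.0005
time_s: 11.55
tcp_pos: [0.5629, 0.0218, 0.0257]
eef_rot: [179.8, -0.4, -81.7]
contact_force: [0.4, -0.5, -0.0]
gripper_width: 0.0005
time_s: 11.75
tcp_pos: [0.5628, 0.0228, 0.0257]
eef_rot: [179.8, -0.4, -81.7]
contact_force: [1.7, -0.4, 0.0]
gripper_width: 0.0008
[[55.79977607 68.6968122 ]] [ 1.6570062  -0.37828942  0.01730499] [179.84900461  -0.35769021 -81.68114767]
```

```bash
for i in 1; do python3 -m handwheel '[-0.01,0.1,0,0,0,0, -0.01,0.1,0,0,0,0]'; python3 -m handwheel '[-0.01,0.1,0,0,0,0, -0.01,0.1,0,0,0,0]';python3 -m handwheel '[-0.01,0.1,0,0,0,0, -0.01,0.1,0,0,0,0]'; done
```

```text
time_s: 11.95
tcp_pos: [0.5623, 0.023, 0.0257]
eef_rot: [179.8, -0.4, -81.7]
contact_force: [1.3, -4.8, 1.3]
gripper_width: 0.0007
time_s: 12.15
tcp_pos: [0.5623, 0.023, 0.0258]
eef_rot: [179.8, -0.5, -81.7]
contact_force: [2.2, -8.1, -0.5]
gripper_width: 0.0002
time_s: 12.35
tcp_pos: [0.5622, 0.023, 0.0259]
eef_rot: [179.8, -0.5, -81.7]
contact_force: [2.6, -6.5, 0.8]
gripper_width: 0.0004
```

The fingers stalled at jig y = 69 mm, as expected, with about 8 N, so the spacer is against the stop. I'll back off, rise and look.

```bash
python3 -m handwheel '[0.07,-0.5,0,0,0,0, 0.28,-2,0,0,0,0, 0.6,-4,0,0,0,0, 0.6,-4,4,0,0,0, 0.6,-4,8,0,0,0, 0.9,-7,12,0,0,0, 1.4,-10,14,0,0,0, 1.4,-10,14,0,0,0]'
python3 - <<'E'
from plant import sensors,viewer
from h import *
s=sensors.get_state();print(s["contact_force"])
for n in("scene","side"):
    c=viewer.capture(n);q=proj(c,np.r_[world(.06,.115),.038])[0];u,v=q.astype(int)-[40,30]
    cv2.imwrite(f"pics/{n}11.png",cv2.resize(c["img"][v:v+60,u:u+80],None,fx=9,fy=9,interpolation=2)[:,:,::-1]);print(u,v)
E
```

```text
time_s: 13.15
tcp_pos: [0.5784, -0.08, 0.1698]
eef_rot: [-179.9, -0.6, -81.8]
contact_force: [0.1, -0.3, -0.5]
gripper_width: 0.0004
[ 0.12679897 -0.27002014 -0.48800749]
227 174
222 167
```

View pics/scene11.png

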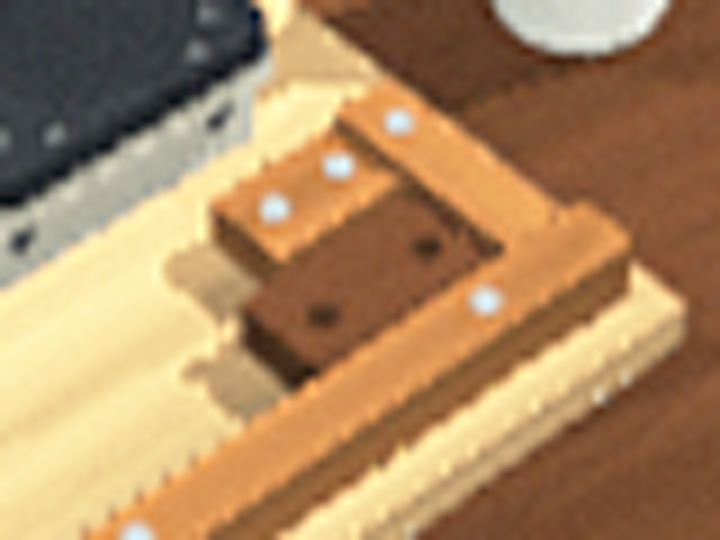

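View pics/side11.png

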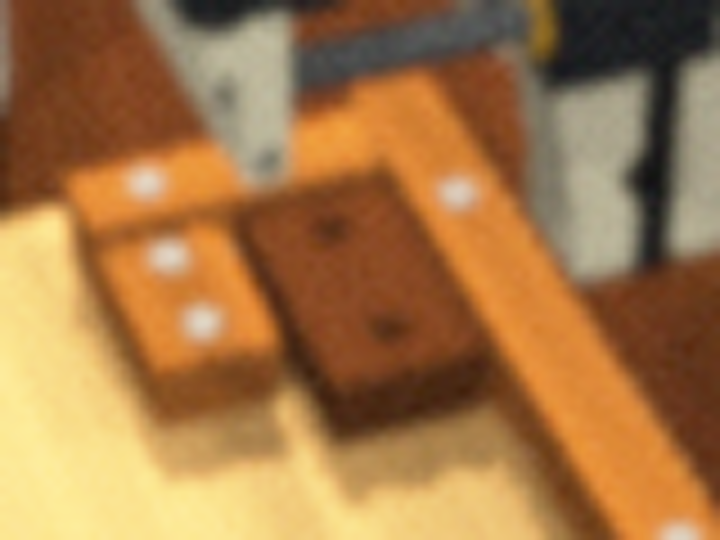

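The spacer sits in the corner in both views. In the scene crop the holes are at (427,246) and (323,316), and in the side crop at (330,229) and (387,328). Now I'll check its measured position.

```bash
python3 - <<'E'
from h import *
A=load("scene0");B=load("side0")
f=lambda p,o:(np.array(p,float)+.5)/9-.5+o
S=f([(427,246),(323,316),(485,300),(339,166),(274,209),(398,121)],[227,174]);I=f([(330,229),(387,328),(457,193),(169,256),(203,323),(147,183)],[222,167])
z=[.038,.038,.043,.038,.038,.043]
for nm,c,P in(("scene",A,S),("side",B,I)):
    print(nm,np.array([jig(plane(c,p,zz))[0]*1e3 for p,zz in zip(P,z)]).round(1).tolist())
X=tri([A,B],[S,I]);print(np.c_[jig(X)*1e3,X[:,2]*1e3].round(1)); j=jig(X)
print("centre",(j[0]+j[1])/2,"angle",np.degrees(np.arctan2(*(j[0]-j[1]))))
E
```

```text
scene [[60.4, 136.6], [60.8, 95.4], [90.9, 131.4], [18.2, 139.2], [18.6, 112.9], [19.6, 161.9]]
side [[57.7, 134.5], [57.5, 95.2], [89.9, 130.7], [17.3, 138.8], [17.1, 112.5], [19.4, 161.7]]
[[ 58.8 137.9  35.3]
 [ 58.7  97.4  35.4]
 [ 90.3 132.   42. ]
 [ 17.6 139.7  37.2]
 [ 17.5 113.8  36.6]
 [ 19.5 162.   42.8]]
centre [0.05873695 0.1176621 ] angle 0.24465158302945078
```

The position agrees to about 1.5 mm, but the two views differ by 3 mm in x. I'll look once from above with the wrist camera before handing in.

```bash
python3 -m handwheel '[-1.2,1,2,0,0,0.14, -2.4,2.5,3,0,0,0.28, -3.6,4,3,0,0,0.42, -4.8,6,3,0,0,0.56, -6,8,3,0,0,0.7, -7,10,3,0,0,0.84, -8,12,3,0,0,0.98, -8.7,14,3,0,0,1.12]'
python3 -m handwheel '[0,0,0,0,0,0.14, 0,0,0,0,0,0.28, 0,0,0,0,0,0.42, 0,0,0,0,0,0.46, 0,0,0,0,0,0.46, 0,0,0,0,0,0.46]'
python3 - <<'E'
from plant import sensors,viewer
from h import *
import json
s=sensors.get_state();json.dump({k:list(s[k]) for k in("tcp_pos","eef_rot")},open("s12.json","w"));print(jig(s["tcp_pos"])*1e3,s["eef_rot"])
c=viewer.capture("wrist");cv2.imwrite("pics/w12.png",c["img"][:,:,::-1])
q=c["img"][60:210,170:370];cv2.imwrite("pics/w12b.png",cv2.resize(q,None,fx=4,fy=4,interpolation=2)[:,:,::-1])
E
```

```text
time_s: 14.05
tcp_pos: [0.4875, 0.0628, 0.1948]
eef_rot: [179.7, -0.4, -17.3]
contact_force: [0.2, -0.3, -0.5]
gripper_width: 0.0007
time_s: 14.65
tcp_pos: [0.4868, 0.0628, 0.1939]
eef_rot: [179.7, -0.3, 9.0]
contact_force: [1.0, 0.3, 0.2]
gripper_width: 0.0007
[[-13.85179269 118.89586184]] [179.7044785   -0.29446831   9.0057507 ]
```

View pics/w12.png

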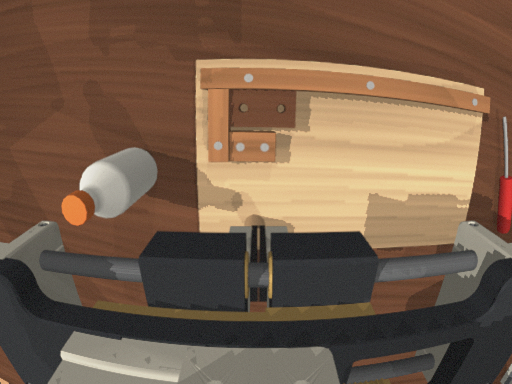

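View pics/w12b.png

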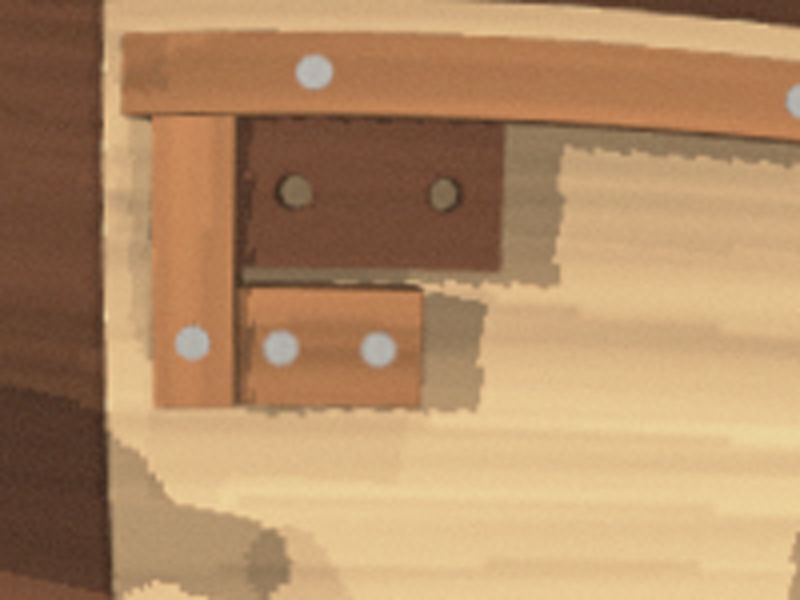

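The wrist view shows the spacer tight in the corner, with a narrow gap to the keeper and no gap seen at the fence or stop. I'll measure it against the keeper's edges, which are at the same height.

```bash
python3 - <<'E'
from h import *
import json
s=json.load(open("s12.json"));w=load("wrist0")
f=lambda p:(np.array(p,float)+.5)/4-.5+[170,60]
P=f([(260,266),(490,270),(502,200),(260,287),(410,289),(421,350),(296,191),(445,193),(280,348),(379,350)])
print(np.c_[jig(wplane(w,s,P,.038))*1e3].round(1))
print("fence/stop top edge",jig(wplane(w,s,f([(300,116),(480,120),(236,200)]),.043)).round(4)*1e3)
E
```

```text
[[ 40.2 144.7]
 [ 40.4  83.9]
 [ 59.1  81.4]
 [ 34.6 144.7]
 [ 34.7 105. ]
 [ 18.3 101.6]
 [ 60.1 135.4]
 [ 60.4  96.5]
 [ 18.2 139.2]
 [ 18.1 112.9]]
fence/stop top edge [[ 79.8 134.5]
 [ 79.9  88.3]
 [ 57.8 150.7]]
```

Relative to the keeper, the spacer's centre is at about (59.7, 114.8) mm in the jig frame, turned less than 0.3°. That's home, and the arm is clear, so I'll hand in.

```bash
python3 - <<'E'
from plant import r,sensors
print(sensors.get_state()["contact_force"]); print(r.close_job())
E
```

```text
[-0.72608428 -0.43335842  0.66769142]
the job is handed in; nothing more can be done
None
```

The spacer is home in the corner pocket, and I handed the job in at about 15 s of the 50 s allowed. I pushed it square against the fence with the partly opened fingertips, about 180 mm short of home, until the force rose to about 4 N. I then slid it along the fence with the shut fingertips until it stalled on the end stop at about 8 N, and moved the fingers away.

**Final position:** the wrist camera, corrected against the keeper's known edges, puts the spacer's centre at about (59.7, 114.8) mm in the jig frame, turned less than 0.3°. Home is (60, 115) mm.

**Disagreement:** the two fixed cameras differed by about 3 mm in x (60.6 and 57.6 mm), which is within their calibration error and why I took the extra wrist view.

**Not re-measured:** I did not check the dowel, glue bottle or screwdriver positions again at the end. The arm stayed clear of all three, and no unexpected force showed in any reading.

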